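# Change the rinse water over to the next basket

### The arm

A 6-joint arm with a two-finger parallel gripper is mounted at the origin on the work surface. World frame = base frame: x ahead of the robot, y to its left, z up, the work surface at z = 0. Lengths are in m, angles in rad, forces in N, time in s.
With the tool pointing down it reaches from about 0.275 to 0.75 m from the base axis. Payload 10.2 kg.
Tool frame: the origin (TCP) lies at the very end of the fingers, on their centre line; the grasp point (between the pads) lies behind it (env.grasp_offset is the z of the grasp point in the tool frame, in m); z points along the fingers, y is the direction in which the jaws open and shut (so a half turn about z gives the same grasp; the last joint's range is limited). The gripper opens to 85 mm and grips with 20 to 120 N. Pads are 22 mm wide; open, the fingers measure 114 mm over their backs; the gripper's body (76 mm by 85 mm) begins 54 mm behind the grasp point. The pads swing forward as they close: fully open they stand 13 mm farther back than shut.
Start: joints at [0.905, 0.313, 1.498, -0, 1.331, -0.223], TCP at [0.225, 0.474, 0.231] pointing down, gripper open.
Joint ranges: [-2.94, 2.94], [-0.97, 2.17], [0.19, 2.56], [-1.23, 4.37], [0.02, 3.11], [-2.88, 2.88]. Speed limits (rad/s): [2.39, 2.39, 3.01, 3.14, 3.14, 3.14].

### API

Orientations are given as a unit quaternion [w, x, y, z].
In Python, from workcell import env, optics gives the robot as it stands.
- The arm moves only by the shell command python3 -m inch 'ROWS' [FORCE]. ROWS is JSON, a list of rows, each a list of 5 numbers: the shift along the tool's x, y, z scaled (see below), then the turn about the tool's z scaled (see below), then the opening, from 0 (shut) to 1 (fully open). In form: [[x, y, z, roll, fingers], ...]. A call has 1 to 20 rows; each row shifts and turns the pose as measured when the row begins, along the tool's axes as they then stand; what a row does not reach is not made up. The controller multiplies each number of a shift by 2 cm and each number of a turn by 10 degrees. A row lasts 1/8 s, in which the tool goes at most 62.5 mm and 10.7 degrees, less where a joint would pass 70% of its speed; a pose out of reach is approached as far as the arm can. A call with a number of a shift or a turn outside -1 to 1 is refused whole. A call with a gripper value outside its range is refused whole. The fingers move at their own pace and stop on an object; FORCE is the grip in N (left out, the last holds). Time passes only in rows, so rows that do not move let the fingers close. It gives the time, the measured TCP pose, the force and the opening at its end, in the units of the state.
- env.observe(): the state, without advancing time (a new reading comes with each control period).
- optics.grab_frame(name): name is "scene" or "top" or "wrist"; returns the picture (420x560x3 uint8, red, green, blue); there is no depth.
- optics.calibration(name): a dict with "vertical_fov" (degrees; the focal length in pixels is half the picture's height over the tangent of half this angle, whatever the lens; pixels are square), "cx", "cy" (the principal point, pixels), "dist" ([k1, k2, p1, p2, k3] as OpenCV has them; the pictures are not rectified), "camera_from_world" (4x4, takes a point from world to camera coordinates). Camera axes: x right, y down, z forward; pixel columns grow to the right and rows downward; lengths in m; the calibration is good to about 2 mm. A picture is of the moment at which its call begins: read the wrist's pose just before it. calibration takes no time and is no camera call; for the wrist camera it gives the pose at the moment of the call.
- env.job_done(): hands the job in, once; it reports no verdict.
The state is a dict: "t": time; "joint_pos": joint angles; "dq": joint speeds; "effort": joint torques, N m; "eef_pos": TCP position; "tool_rot": TCP orientation; "force": force on the tool from outside, world axes, zero at the start; "wrist_torque": the same for the moment, N m; "opening": finger opening in m.
Only numpy, scipy, OpenCV 4.12 (cv2) and the standard library are available. Lean on these libraries where they do the work, as an engineer would, in place of code of your own. Each camera call takes 0.05 s, during which the arm holds its last target. There are 200 camera calls.

### The job

The pump is running and the rinse water goes to the yellow basket; change it over to the orange basket. With one finger, first push the lever of the orange tap round until it is fully open, and only then push the lever of the yellow tap round until it is fully shut, so that the pump never runs against closed taps. Push the levers without gripping or forcing them, leave the blue tap shut, and leave the baskets, the roots and everything else on the bench in place.

Things in the scene. Friction and masses are not known exactly. Their poses are not given: they have to be found in the camera images.
- lever_yellow (a joint): quarter-turn of the yellow-sleeved tap lever (the one now open), about a vertical axis. 0 = fully shut: the lever lies across the outlet pipe. 1.571 = fully open: the lever lies along the outlet pipe, pointing to the spout and basket. Opens counter-clockwise seen from above; a stop at each end; stiff (about 0.3 N m, so 4 to 5 N at the sleeve), and it stays where it is left
- yellow_axis (a point): turning axis of the yellow lever, at the mid-height of its sleeve (164 mm above the bench). The three axes stand 170 mm apart in a row; which colour stands where changes. Axes are those of the manifold: -x runs along the outlet pipe to the spout, z up. Nickel-plated valve body 86 mm long, 38 mm wide below; outlet pipe 26 mm dia, its top 128 mm above the bench; spout elbow 145 mm out from the axis, top 132 mm
- yellow_tip (a point): free end of the yellow lever: its vinyl sleeve is 60 mm long (43 to 103 mm from the axis), 20 mm wide, 12 mm thick (158 to 170 mm above the bench), and this point is the middle of its end face. Space beside and below the sleeve is free for a fingertip down to 135 mm above the bench
- lever_orange (a joint): quarter-turn of the orange-sleeved tap lever (the one to open), about a vertical axis. 0 = fully shut: the lever lies across the outlet pipe. 1.571 = fully open: the lever lies along the outlet pipe, pointing to the spout and basket. Opens counter-clockwise seen from above; a stop at each end; stiff (about 0.3 N m, so 4 to 5 N at the sleeve), and it stays where it is left
- orange_axis (a point): turning axis of the orange lever, at the mid-height of its sleeve (164 mm above the bench). The three axes stand 170 mm apart in a row; which colour stands where changes. Axes are those of the manifold: -x runs along the outlet pipe to the spout, z up. Nickel-plated valve body 86 mm long, 38 mm wide below; outlet pipe 26 mm dia, its top 128 mm above the bench; spout elbow 145 mm out from the axis, top 132 mm
- orange_tip (a point): free end of the orange lever: its vinyl sleeve is 60 mm long (43 to 103 mm from the axis), 20 mm wide, 12 mm thick (158 to 170 mm above the bench), and this point is the middle of its end face. Space beside and below the sleeve is free for a fingertip down to 135 mm above the bench
- lever_blue (a joint): quarter-turn of the blue-sleeved tap lever (shut, to stay shut), about a vertical axis. 0 = fully shut: the lever lies across the outlet pipe. 1.571 = fully open: the lever lies along the outlet pipe, pointing to the spout and basket. Opens counter-clockwise seen from above; a stop at each end; stiff (about 0.3 N m, so 4 to 5 N at the sleeve), and it stays where it is left
- blue_axis (a point): turning axis of the blue lever, at the mid-height of its sleeve (164 mm above the bench). The three axes stand 170 mm apart in a row; which colour stands where changes. Axes are those of the manifold: -x runs along the outlet pipe to the spout, z up. Nickel-plated valve body 86 mm long, 38 mm wide below; outlet pipe 26 mm dia, its top 128 mm above the bench; spout elbow 145 mm out from the axis, top 132 mm
- blue_tip (a point): free end of the blue lever: its vinyl sleeve is 60 mm long (43 to 103 mm from the axis), 20 mm wide, 12 mm thick (158 to 170 mm above the bench), and this point is the middle of its end face. Space beside and below the sleeve is free for a fingertip down to 135 mm above the bench
- basket_yellow: small yellow rinsing basket under the spout of the same colour, 130 x 150 x 60 mm, loose, standing on the drip tray; origin at the centre of its underside
- basket_orange: small orange rinsing basket under the spout of the same colour, 130 x 150 x 60 mm, loose, standing on the drip tray; origin at the centre of its underside
- basket_blue: small blue rinsing basket under the spout of the same colour, 130 x 150 x 60 mm, loose, standing on the drip tray; origin at the centre of its underside
- taro_0: brown taro root standing in the yellow basket, about 46 mm dia, 57 mm high, loose; origin under its centre
- taro_1: brown taro root standing in the yellow basket, about 46 mm dia, 57 mm high, loose; origin under its centre
- taro_2: brown taro root standing in the orange basket, about 46 mm dia, 57 mm high, loose; origin under its centre
- taro_3: brown taro root standing in the orange basket, about 46 mm dia, 57 mm high, loose; origin under its centre
- taro_4: brown taro root standing in the blue basket, about 46 mm dia, 57 mm high, loose; origin under its centre
- taro_5: brown taro root standing by itself on the bench to the left of the rinse taps, 48 mm dia, 60 mm high, loose; origin under its centre
- brush: flat cleaning brush with a wooden handle, 200 mm long, lying on the bench to the right of the rinse taps
- bottle: bottle with green cap, 60 mm dia, 130 mm high, standing loose behind the header pipe; origin under its centre
- can: steel can, 74 mm dia, 80 mm high, standing loose behind the header pipe; origin under its centre

How it is judged:
By the outcome, as a careful person would: the job done as asked, in the order asked, and still so for the second after the job is handed in, with the robot touching nothing.
It also fails if it takes over 53 s, if anything falls off the work surface, if the arm or the gripper's body presses on something with over 40 N, if the wrist force passes 120 N, or if a joint passes its speed limit or range.

## Working session

There is one attempt and no reset: what is moved stays moved. The work goes in short steps, Python scripts to look and compute and a shell command to move; the robot and the scene stay as the last step left them, time stands still between calls to the robot, and variables do not carry over. Pictures are saved under pics/ and viewed, about 8 in all and at most 12, crops included, and the job is handed in when it is done.

```bash
mkdir -p pics; ls; python3 - <<'E'
from workcell import env, optics
import cv2, numpy as np
s=env.observe(); print({k:np.round(v,3).tolist() for k,v in s.items()}, env.grasp_offset)
for n in("scene","top"):
    cv2.imwrite(f"pics/{n}0.png",optics.grab_frame(n)[:,:,::-1])
    c=optics.calibration(n); print(n,{k:np.round(v,4).tolist() for k,v in c.items()})
E
```

```text
pics
{'t': 0.0, 'joint_pos': [0.905, 0.313, 1.498, -0.0, 1.331, -0.223], 'dq': [0.001, 0.0, 0.001, -0.002, 0.001, 0.0], 'effort': [0.0, -41.227, -25.974, -0.0, 0.004, -0.0], 'eef_pos': [0.225, 0.474, 0.231], 'tool_rot': [-0.0, 0.22, 0.976, -0.001], 'force': [-0.151, 0.267, -0.332], 'wrist_torque': [-0.002, 0.019, -0.007], 'opening': 0.085} -0.0187
scene {'vertical_fov': 57.3115, 'cx': 274.4217, 'cy': 217.3534, 'dist': [-0.0064, 0.0, 0.0, 0.0, 0.0], 'camera_from_world': [[-0.7408, 0.6714, -0.023, 0.4128], [0.4377, 0.4564, -0.7747, -0.1517], [-0.5096, -0.5839, -0.632, 1.7196], [0.0, 0.0, 0.0, 1.0]]}
top {'vertical_fov': 49.6214, 'cx': 273.9435, 'cy': 207.3703, 'dist': [-0.0394, 0.0, 0.0, 0.0, 0.0], 'camera_from_world': [[-0.016, -0.9998, -0.0109, 0.0145], [-0.9968, 0.0168, -0.0783, 0.5594], [0.0784, 0.0096, -0.9969, 1.3231], [0.0, 0.0, 0.0, 1.0]]}
```

View pics/scene0.png

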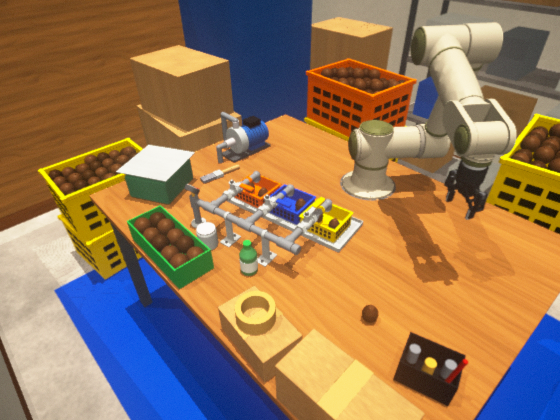

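View pics/top0.png

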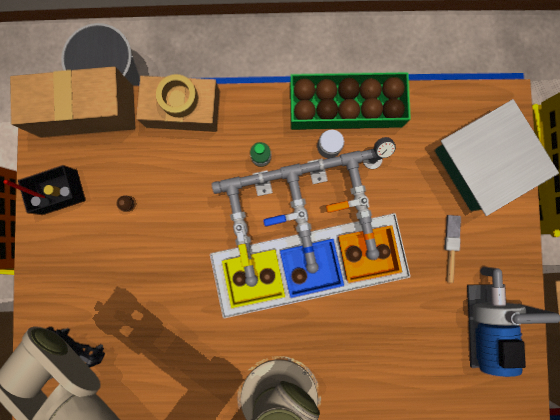

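```bash
python3 - <<'E'
import cv2
i=cv2.imread("pics/top0.png")[130:320,200:420]
cv2.imwrite("pics/c.png",cv2.resize(i,None,fx=3.6,fy=3.1,interpolation=cv2.INTER_CUBIC) if 0 else cv2.resize(i,None,fx=3,fy=3,interpolation=cv2.INTER_CUBIC))
E
```

```text
(no output)
```

View pics/c.png

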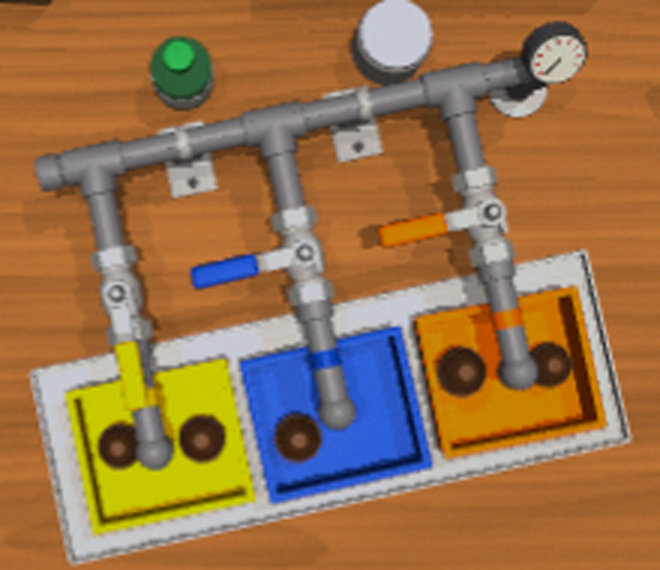

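The row runs yellow (left, crop px 117,294), blue (305,253), orange (492,211). The yellow lever lies along its pipe, while the blue and orange levers point left, across theirs. The tips are at about yellow (138,406), blue (193,276) and orange (380,237).

```bash
cat > h.py <<'E'
from workcell import env, optics
import numpy as np, cv2
from scipy.spatial.transform import Rotation as R
def K(c,h=420):
    f=h/2/np.tan(np.radians(c["vertical_fov"]/2)); return np.array([[f,0,c["cx"]],[0,f,c["cy"]],[0,0,1]])
def at_z(c,uv,z):
    T=np.array(c["camera_from_world"]); d=cv2.undistortPoints(np.array([[uv]],float),K(c),np.array(c["dist"]))[0,0]
    o=-T[:3,:3].T@T[:3,3]; v=T[:3,:3].T@np.r_[d,1]; return (o+v*(z-o[2])/v[2])
def yaw():
    w,x,y,z=env.observe()["tool_rot"]; m=R.from_quat([x,y,z,w]).as_matrix(); return np.degrees(np.arctan2(m[1,0],m[0,0]))
# filled after measurement: manifold frame
try: M=np.load("man.npz")
except Exception: M=None
def rel(ax):  # TCP in manifold axes relative to axis 'O' or 'Y'
    d=env.observe()["eef_pos"][:2]-M[ax]; return np.round(1000*np.array([d@M["ex"],d@M["ey"]]),1)
def status(ax,goal=None):
    s=env.observe(); th=M["th"]
    print("t",round(s["t"],2),"rel",rel(ax),"z",round(s["eef_pos"][2],4),"toolx-x' deg",round((yaw()-th+180)%360-180,1),"F",np.round(s["force"],1),"op",round(s["opening"],4),"q6",round(s["joint_pos"][5],2))
    if goal is not None:
        g=(np.array(goal)/1000-rel(ax)/1000); v=M["ex"]*g[0]+M["ey"]*g[1]; a=np.radians(yaw())
        tx=np.array([np.cos(a),np.sin(a)]); ty=np.array([np.sin(a),-np.cos(a)])
        print(" need tool x,y units:",np.round([v@tx/.02,v@ty/.02],2))
E
python3 - <<'E'
from h import *
c=optics.calibration("top")
P={k:at_z(c,(200+u/3,130+v/3),z)[:2] for k,(u,v,z) in dict(ya=(117,294,.175),ba=(305,253,.175),oa=(492,211,.175),yt=(138,406,.17),bt=(193,276,.17),ot=(380,237,.17)).items()}
for k in P: print(k,P[k].round(4))
ey=P["ya"]-P["oa"]; print("spacing",np.linalg.norm(P["ya"]-P["ba"]),np.linalg.norm(P["ba"]-P["oa"]))
for a in "ybo": print(a,np.linalg.norm(P[a+"t"]-P[a+"a"]))
ey/=np.linalg.norm(ey); ex=np.array([ey[1],-ey[0]]); m=(P["ya"]+P["ba"]+P["oa"])/3
th=np.degrees(np.arctan2(ex[1],ex[0])); print("th",th)
for a in "ybo":
    d=P[a+"t"]-P[a+"a"]; print(a,"tip rel",d@ex,d@ey)
np.savez("man.npz",ex=ex,ey=ey,th=th,O=m-.17*ey,Y=m+.17*ey,B=m)
import h; h.M=np.load("man.npz")
status("O",(45,82)); print(h.M["O"],h.M["Y"])
E
```

```text
ya [0.4949 0.0962]
ba [ 0.528  -0.0684]
oa [ 0.562  -0.2328]
yt [0.3973 0.0793]
bt [0.5098 0.0298]
ot [ 0.5412 -0.1347]
spacing 0.16789099715590614 0.16784282317753732
y 0.09905277730424139
b 0.0998977396990608
o 0.10021843650830016
th 11.535560794498329
y tip rel -0.09900682484805919 0.0030168402658026245
b tip rel 0.0017768939114186511 0.09988193552894772
o tip rel -0.0007601803460755124 0.10021555339372043
t 0.1 rel [-188.9  762.3] z 0.2308 toolx-x' deg 143.1 F [-0.2  0.   0.5] op 0.0852 q6 -0.22
 need tool x,y units: [-29.78 -20.18]
[ 0.56230077 -0.23491184] [0.4943089  0.09822042]
```

```bash
python3 -m inch '[[0,0,-0.1,1,0],[0,0,-0.1,1,0],[0,0,-0.1,1,0],[0,0,-0.1,1,0],[0,0,-0.1,1,0],[0,0,-0.1,1,0],[0,0,-0.1,1,0],[0,0,-0.1,1,0],[0,0,-0.1,1,0],[0,0,-0.1,1,0],[0,0,-0.1,1,0],[0,0,-0.1,1,0],[0,0,-0.1,1,0],[0,0,-0.1,1,0]]' 40; python3 -c "
from h import *
status('O',(45,82))"
```

```text
t: 1.85
eef_pos: [0.2235, 0.4724, 0.2545]
tool_rot: [0.005, 0.996, 0.087, -0.004]
force: [0.5, -0.4, 0.1]
opening: -0.0002
t 1.85 rel [-190.5  760.8] z 0.2545 toolx-x' deg -1.5 F [ 0.5 -0.4  0.1] op -0.0002 q6 2.3
 need tool x,y units: [12.69 33.61]
```

```bash
python3 -m inch '[[0.4,1,0,0,0],[0.4,1,0,0,0],[0.4,1,0,0,0],[0.4,1,0,0,0],[0.4,1,0,0,0],[0.4,1,0,0,0],[0.4,1,0,0,0],[0.4,1,0,0,0],[0.4,1,0,0,0],[0.4,1,0,0,0],[0.4,1,0,0,0],[0.4,1,0,0,0],[0.4,1,0,0,0],[0.4,1,0,0,0],[0.4,1,0,0,0],[0.4,1,0,0,0],[0.4,1,0,0,0],[0.4,1,0,0,0],[0.4,1,0,0,0],[0.4,1,0,0,0]]'; python3 -c "
from h import *
status('O',(45,82))"
```

```text
t: 4.35
eef_pos: [0.4535, 0.0934, 0.2511]
tool_rot: [0.007, 0.996, 0.087, -0.01]
force: [0.7, 0.8, -0.8]
opening: -0.0
t 4.35 rel [-40.9 343.5] z 0.2511 toolx-x' deg -1.6 F [ 0.7  0.8 -0.8] op -0.0 q6 1.36
 need tool x,y units: [ 4.65 12.95]
```

```bash
python3 -m inch '[[0.4,1,0,0,0],[0.4,1,0,0,0],[0.4,1,0,0,0],[0.4,1,0,0,0],[0.4,1,0,0,0],[0.4,1,0,0,0],[0.4,1,0,0,0],[0.4,1,0,0,0],[0.4,1,0,0,0],[0.4,1,0,0,0],[0.4,1,0,0,0],[0.2,1,0,0,0],[0,0.5,0,0,0],[0,0,0,0.1,0]]'; python3 -c "
from h import *
status('O',(45,82))
cv2.imwrite('pics/w1.png',optics.grab_frame('wrist')[:,:,::-1]);
i=optics.grab_frame('top')[130:320,200:420,::-1]
cv2.imwrite('pics/t1.png',cv2.resize(i,None,fx=3,fy=3,interpolation=cv2.INTER_CUBIC))"
```

```text
t: 6.1
eef_pos: [0.5946, -0.1527, 0.2489]
tool_rot: [0.006, 0.997, 0.077, -0.012]
force: [0.9, 0.9, 0.3]
opening: 0.0001
t 6.1 rel [48.1 74.1] z 0.2489 toolx-x' deg -2.7 F [0.9 0.9 0.3] op 0.0001 q6 0.99
 need tool x,y units: [-0.17 -0.39]
```

View pics/w1.png

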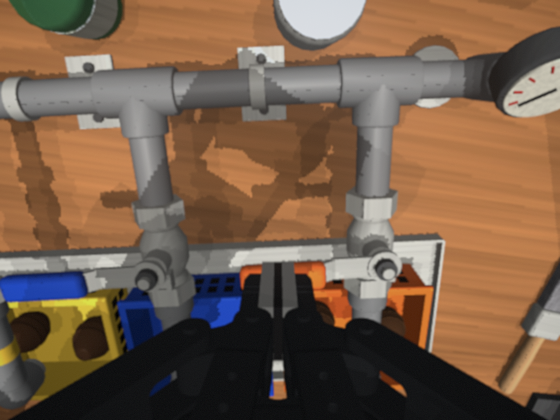

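The wrist view shows the shut fingertips at about (278,265), next to the orange sleeve (241–325, 272), with the orange nut at (386,268). I'll cross-check the axis position from this image.

```bash
python3 -c "
from h import *
c=optics.calibration('wrist')
for n,uv,z in (('Oaxis',(386,268),.178),('Otip',(241,276),.168),('Baxis',(148,280),.178)):
    p=at_z(c,uv,z)[:2]-M['O']; print(n,np.round(1000*np.array([p@M['ex'],p@M['ey']]),1))
T=np.array(c['camera_from_world']); print(-T[:3,:3].T@T[:3,3])
e=env.observe()['eef_pos']; q=T[:3,:3]@e+T[:3,3]; print('tcp px',cv2.projectPoints(q.reshape(1,3),np.zeros(3),np.zeros(3),K(c),np.array(c['dist']))[0].ravel())
"
```

```text
Oaxis [9.7 4.5]
Otip [  3.  101.3]
Baxis [  8.9 161.6]
[ 0.67592863 -0.13785734  0.38940307]
tcp px [277.21382384 277.77768408]
```

Both views agree once the nut is taken at z≈0.161: the spacing comes out at 170 mm and the axis is within a few mm. I'll descend behind the orange lever.

```bash
python3 -m inch '[[0,-0.3,0.6,0,0],[0,0,0.8,-0.2,0],[0,0,0.8,0,0],[0,0,0.8,0,0],[0,0,0.8,0,0],[0,0,0.8,0,0],[0,0,0.6,0,0],[0,0,0.2,0,0]]'; python3 -c "
from h import *
status('O',(24,80))"
```

```text
t: 7.2
eef_pos: [0.5891, -0.1405, 0.1342]
tool_rot: [0.005, 0.995, 0.098, -0.013]
force: [0.4, -0.1, -0.1]
opening: 0.0001
t 7.2 rel [45.1 87.1] z 0.1342 toolx-x' deg -0.2 F [ 0.4 -0.1 -0.1] op 0.0001 q6 0.96
 need tool x,y units: [-1.05  0.36]
```

```bash
python3 -m inch '[[0,0.3,-0.4,0,0],[-0.3,0,0,0,0],[-0.3,0,0,0,0],[-0.3,0,0,0,0],[-0.2,0,0,0,0],[-0.2,0,0,0,0]]'; python3 -c "
from h import *
status('O',(24,80))"
```

```text
t: 7.95
eef_pos: [0.5642, -0.1524, 0.1451]
tool_rot: [0.005, 0.995, 0.098, -0.011]
force: [3.8, 1.9, -1.7]
opening: 0.0002
t 7.95 rel [18.4 80.5] z 0.1451 toolx-x' deg -0.3 F [ 3.8  1.9 -1.7] op 0.0002 q6 0.93
 need tool x,y units: [0.28 0.02]
```

In contact at about 4 N. Now I'll follow the arc in the tool frame.

```bash
python3 -m inch '[[-0.35,-0.09,0,-0.5,0],[-0.35,-0.09,0,-0.5,0],[-0.35,-0.09,0,-0.5,0],[-0.35,-0.09,0,-0.5,0],[-0.35,-0.09,0,-0.5,0],[-0.35,-0.09,0,-0.5,0]]'; python3 -c "
from h import *
status('O')"
```

```text
t: 8.7
eef_pos: [0.5237, -0.1599, 0.1461]
tool_rot: [0.005, 0.933, 0.361, -0.007]
force: [4.6, 0.9, -1.7]
opening: 0.0002
t 8.7 rel [-22.8  81.2] z 0.1461 toolx-x' deg 30.7 F [ 4.6  0.9 -1.7] op 0.0002 q6 0.34
```

```bash
python3 -m inch '[[-0.36,-0.03,0,-0.5,0],[-0.36,-0.03,0,-0.5,0],[-0.36,-0.03,0,-0.5,0],[-0.36,-0.03,0,-0.5,0],[-0.36,-0.03,0,-0.5,0],[-0.36,-0.03,0,-0.5,0]]'; python3 -c "
from h import *
status('O')"
```

```text
t: 9.45
eef_pos: [0.4937, -0.1881, 0.1459]
tool_rot: [-0.003, 0.802, 0.597, -0.007]
force: [-1.0, 4.7, 1.3]
opening: -0.0001
t 9.45 rel [-57.9  59.6] z 0.1459 toolx-x' deg 61.8 F [-1.   4.7  1.3] op -0.0001 q6 -0.29
```

```bash
python3 -m inch '[[-0.36,-0.05,0,-0.45,0],[-0.36,-0.05,0,-0.45,0],[-0.36,-0.05,0,-0.45,0],[-0.36,-0.05,0,-0.45,0]]'; python3 -c "
from h import *
status('O')"
```

```text
t: 9.95
eef_pos: [0.4824, -0.2129, 0.1457]
tool_rot: [-0.008, 0.694, 0.719, -0.005]
force: [-2.3, 4.2, 2.1]
opening: 0.0003
t 9.95 rel [-73.9  37.6] z 0.1457 toolx-x' deg 80.5 F [-2.3  4.2  2.1] op 0.0003 q6 -0.67
```

```bash
python3 -m inch '[[-0.35,-0.05,0,-0.45,0],[-0.35,-0.05,0,-0.45,0],[-0.2,0,0,0,0]]'; python3 -c "
from h import *
status('O')"
```

```text
t: 10.32
eef_pos: [0.4804, -0.2295, 0.1455]
tool_rot: [-0.012, 0.634, 0.773, -0.004]
force: [-3.9, 3.5, 3.1]
opening: -0.0
t 10.32 rel [-79.2  21.7] z 0.1455 toolx-x' deg 89.8 F [-3.9  3.5  3.1] op -0.0 q6 -0.86
```

```bash
python3 -m inch '[[-0.15,0,0,0,0],[-0.15,0,0,0,0]]'; python3 -c "
from h import *
status('O')"; python3 -m inch '[[-0.12,0,0,0,0]]'; python3 -c "
from h import *
status('O')"; python3 -m inch '[[-0.12,0,0,0,0]]'; python3 -c "
from h import *
status('O')"
```

```text
t: 10.58
eef_pos: [0.4805, -0.231, 0.1454]
tool_rot: [-0.017, 0.635, 0.772, -0.002]
force: [-5.7, 22.6, 13.2]
opening: -0.0001
t 10.57 rel [-79.4  20.2] z 0.1454 toolx-x' deg 89.6 F [-5.7 22.6 13.2] op -0.0001 q6 -0.86
t: 10.7
eef_pos: [0.4805, -0.2308, 0.1455]
tool_rot: [-0.019, 0.635, 0.772, -0.0]
force: [-5.4, 14.8, 9.0]
opening: 0.0002
t 10.7 rel [-79.3  20.4] z 0.1455 toolx-x' deg 89.5 F [-5.4 14.8  9. ] op 0.0002 q6 -0.86
t: 10.82
eef_pos: [0.4804, -0.2306, 0.1455]
tool_rot: [-0.021, 0.636, 0.772, 0.001]
force: [-5.5, 13.9, 8.8]
opening: 0.0001
t 10.82 rel [-79.4  20.6] z 0.1455 toolx-x' deg 89.5 F [-5.5 13.9  8.8] op 0.0001 q6 -0.86
```

The force jumped with no further travel, so this is the stop. I'll back off, rise and look.

```bash
python3 -m inch '[[0.4,0,0,0,0],[0.8,0,0,0,0],[0.8,0,-0.3,0,0],[0,0,-1,0,0],[0,0,-1,0,0],[0,0,-1,0,0],[0,0,-1,0,0],[0,0,-0.6,0,0]]'; python3 -c "
from h import *
status('O'); status('Y',(-80,-45))
i=optics.grab_frame('top')[130:320,200:420,::-1]
i=cv2.resize(i,None,fx=2.5,fy=2.5,interpolation=cv2.INTER_CUBIC); w=optics.grab_frame('wrist')[:,:,::-1]
cv2.imwrite('pics/w2.png',w);cv2.imwrite('pics/t2.png',i)"
```

```text
t: 11.82
eef_pos: [0.4753, -0.188, 0.2496]
tool_rot: [-0.019, 0.636, 0.771, 0.0]
force: [-1.0, -0.3, -0.1]
opening: -0.0
t 11.82 rel [-75.9  63.3] z 0.2496 toolx-x' deg 89.4 F [-1.  -0.3 -0.1] op -0.0 q6 -0.8
t 11.82 rel [ -75.9 -276.7] z 0.2496 toolx-x' deg 89.4 F [-1.  -0.3 -0.1] op -0.0 q6 -0.8
 need tool x,y units: [11.58 -0.33]
```

View pics/t2.png

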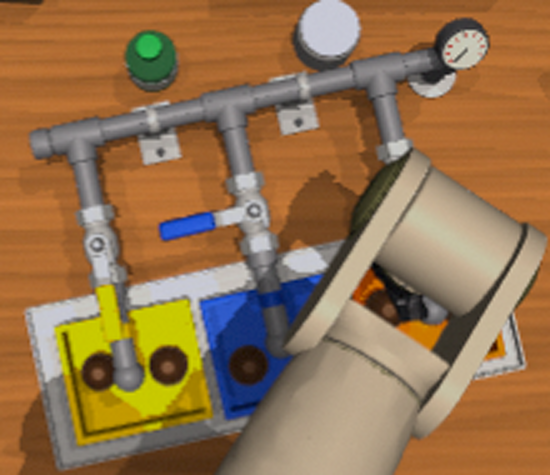

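View pics/w2.png

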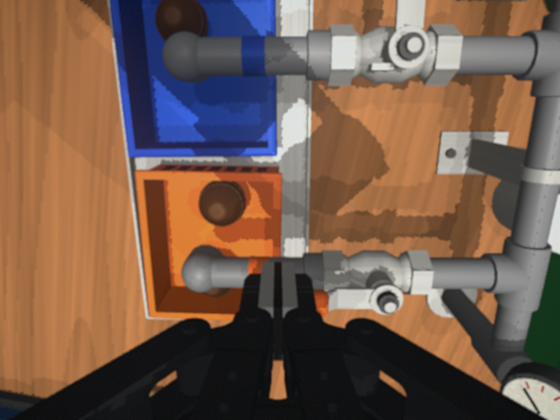

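The orange lever bar (nut at 388,300, sleeve near 320,300) looks parallel to its pipe, but the fingers hide the tip. I'll move on towards yellow and check it again on the way.

```bash
python3 -m inch '[[1,0,0,0,0],[1,0,0,0,0],[1,0,0,0,0],[1,0,0,0,0],[0.5,0,0,0,0]]'; python3 -c "
from h import *
status('Y',(-80,-45))
cv2.imwrite('pics/w3.png',optics.grab_frame('wrist')[:,:,::-1])"
```

```text
t: 12.55
eef_pos: [0.4562, -0.0927, 0.2505]
tool_rot: [-0.021, 0.636, 0.771, 0.0]
force: [-0.7, 0.2, -0.6]
opening: 0.0001
t 12.55 rel [ -75.5 -179.5] z 0.2505 toolx-x' deg 89.4 F [-0.7  0.2 -0.6] op 0.0001 q6 -0.65
 need tool x,y units: [ 6.72 -0.29]
```

View pics/w3.png

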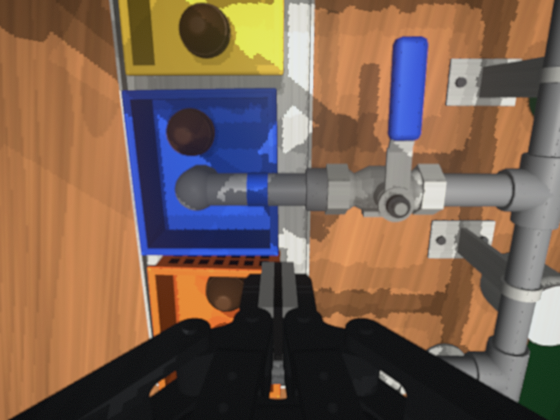

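The gripper now hides orange, and the blue lever is still shut. Once the arm is over yellow, the top camera should see orange.

```bash
python3 -m inch '[[1,-0.1,0,0,0],[1,-0.1,0,0,0],[1,0,0,0,0],[1,0,0,0,0],[1,0,0,0,0],[1,0,0,0,0],[0.2,0,0,0,0]]'; python3 -c "
from h import *
status('Y',(-80,-45))
i=optics.grab_frame('top')[130:320,200:420,::-1]
cv2.imwrite('pics/t3.png',cv2.resize(i,None,fx=3,fy=3,interpolation=cv2.INTER_CUBIC))"
```

```text
t: 13.48
eef_pos: [0.4255, 0.037, 0.2552]
tool_rot: [-0.021, 0.636, 0.772, 0.001]
force: [0.1, -0.4, -0.4]
opening: -0.0003
t 13.47 rel [-79.7 -46.2] z 0.2552 toolx-x' deg 89.5 F [ 0.1 -0.4 -0.4] op -0.0003 q6 -0.4
 need tool x,y units: [ 0.06 -0.02]
```

View pics/t3.png

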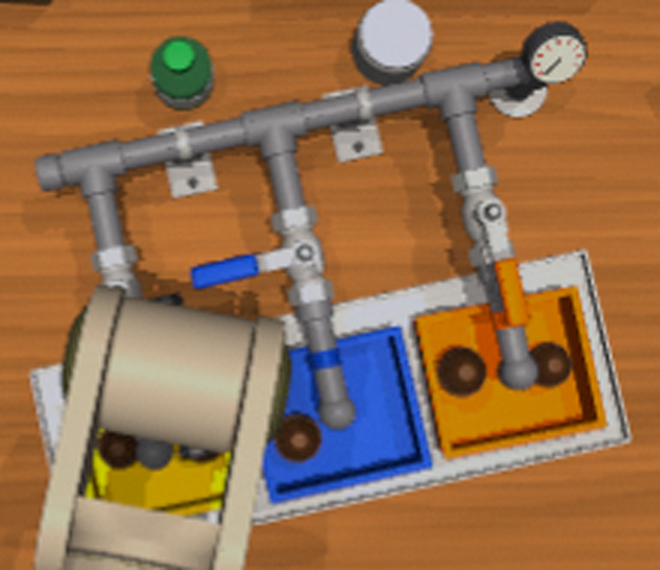

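Orange now lies along its pipe: nut at (492,211), tip at (516,323), the same slope as yellow had when open. Next I descend beside the yellow lever.

```bash
python3 -m inch '[[0,0,0.5,0,0],[0,0,0.8,0,0],[0,0,0.8,0,0],[0,0,0.8,0,0],[0,0,0.8,0,0],[0,0,0.8,0,0],[0,0,0.5,0,0],[0,0,0,0,0]]'; python3 -c "
from h import *
status('Y',(-80,-22))"
```

```text
t: 14.52
eef_pos: [0.4213, 0.0362, 0.1477]
tool_rot: [-0.022, 0.638, 0.769, -0.001]
force: [0.3, -0.0, 0.5]
opening: 0.0004
t 14.53 rel [-83.9 -46.1] z 0.1477 toolx-x' deg 89.1 F [ 0.3 -0.   0.5] op 0.0004 q6 -0.4
 need tool x,y units: [1.21 0.18]
```

```bash
python3 -m inch '[[0.3,0.1,0.15,0,0],[0.3,0.1,0,0,0],[0.3,0,0,0,0],[0.2,0,0,0,0],[0.2,0,0,0,0]]'; python3 -c "
from h import *
status('Y')"
```

```text
t: 15.15
eef_pos: [0.421, 0.0643, 0.1466]
tool_rot: [-0.021, 0.638, 0.77, 0.0]
force: [0.6, -4.2, 0.3]
opening: 0.0002
t 15.15 rel [-78.6 -18.6] z 0.1466 toolx-x' deg 89.1 F [ 0.6 -4.2  0.3] op 0.0002 q6 -0.34
```

```bash
python3 -m inch '[[0.35,-0.05,0,0.5,0],[0.35,-0.05,0,0.5,0],[0.35,-0.05,0,0.5,0],[0.35,-0.05,0,0.5,0],[0.35,-0.05,0,0.5,0],[0.35,-0.05,0,0.5,0]]'; python3 -c "
from h import *
status('Y')"
```

```text
t: 15.9
eef_pos: [0.4138, 0.1049, 0.1468]
tool_rot: [-0.019, 0.82, 0.572, -0.011]
force: [-1.9, -3.1, 0.2]
opening: 0.0001
t 15.9 rel [-77.5  22.6] z 0.1468 toolx-x' deg 58.2 F [-1.9 -3.1  0.2] op 0.0001 q6 0.3
```

```bash
python3 -m inch '[[0.36,-0.03,0,0.5,0],[0.36,-0.03,0,0.5,0],[0.36,-0.03,0,0.5,0],[0.36,-0.03,0,0.5,0],[0.36,-0.03,0,0.5,0],[0.36,-0.03,0,0.5,0]]'; python3 -c "
from h import *
status('Y')"
```

```text
t: 16.65
eef_pos: [0.4292, 0.1435, 0.146]
tool_rot: [-0.016, 0.943, 0.333, -0.023]
force: [-4.2, -0.9, 3.5]
opening: 0.0002
t 16.65 rel [-54.8  57.4] z 0.146 toolx-x' deg 27.4 F [-4.2 -0.9  3.5] op 0.0002 q6 0.94
```

```bash
python3 -m inch '[[0.36,-0.03,0,0.45,0],[0.36,-0.05,0,0.45,0],[0.36,-0.05,0,0.45,0],[0.36,-0.05,0,0.45,0],[0.35,-0.05,0,0.4,0]]'; python3 -c "
from h import *
status('Y')"
```

```text
t: 17.27
eef_pos: [0.4548, 0.1663, 0.145]
tool_rot: [-0.011, 0.99, 0.141, -0.03]
force: [-3.6, -1.1, 3.8]
opening: 0.0001
t 17.27 rel [-25.1  74.6] z 0.145 toolx-x' deg 4.7 F [-3.6 -1.1  3.8] op 0.0001 q6 1.38
```

```bash
for i in 1 2 3; do python3 -m inch '[[0.2,0,0,0.15,0]]' >/dev/null; python3 -c "
from h import *
status('Y')"; done
```

```text
t 17.4 rel [-21.5  75.4] z 0.1448 toolx-x' deg 3.2 F [-4.6  0.7  3.7] op -0.0001 q6 1.41
t 17.52 rel [-19.3  75.9] z 0.1445 toolx-x' deg 1.7 F [-23.2  -6.   17.2] op -0.0001 q6 1.43
t 17.65 rel [-19.3  76.2] z 0.1445 toolx-x' deg 0.2 F [-34.5  -9.7  27.2] op 0.0004 q6 1.46
```

Stop reached, with the force rising and no further travel. I'll back off, rise and move clear to look.

```bash
python3 -m inch '[[-0.5,0,0,0,0],[-0.8,0,0,0,0],[-0.8,0,-0.3,0,0],[0,0,-1,0,0],[0,0,-1,0,0],[0,0,-1,0,0],[0,0,-1,0,0],[0,0,-0.6,0,0],[0,-1,0,0,0],[0,-1,0,0,0],[0,-1,0,0,0],[0,-1,0,0,0],[0,-1,0,0,0],[0,-1,0,0,0],[0,-1,0,0,0],[0,-1,0,0,0],[0,0,0,0,0]]'; python3 -c "
from h import *
status('Y')
i=optics.grab_frame('top')[130:320,200:420,::-1]
cv2.imwrite('pics/t4.png',cv2.resize(i,None,fx=3,fy=3,interpolation=cv2.INTER_CUBIC))
s=optics.grab_frame('scene')[150:290,170:380,::-1]
cv2.imwrite('pics/s4.png',cv2.resize(s,None,fx=3.5,fy=3.5,interpolation=cv2.INTER_CUBIC))"
```

```text
t: 19.77
eef_pos: [0.3938, 0.3198, 0.2502]
tool_rot: [-0.009, 0.994, 0.103, -0.036]
force: [-0.0, -0.1, -0.5]
opening: 0.0001
t 19.77 rel [-54.2 237.2] z 0.2502 toolx-x' deg 0.3 F [-0.  -0.1 -0.5] op 0.0001 q6 1.79
```

View pics/t4.png

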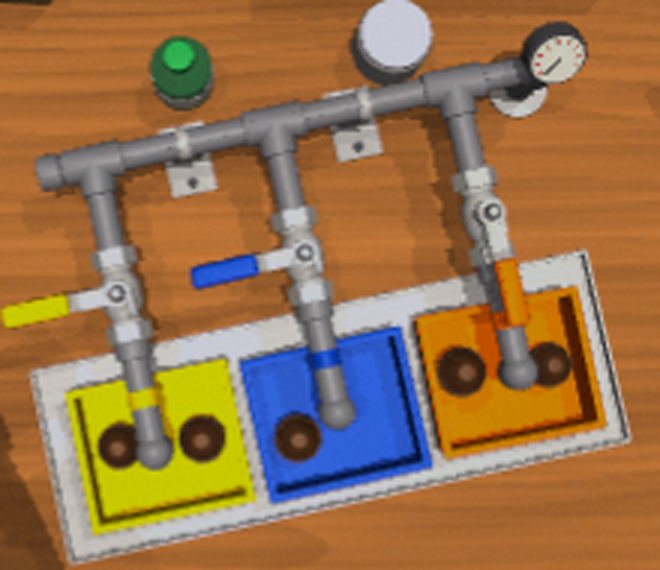

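View pics/s4.png

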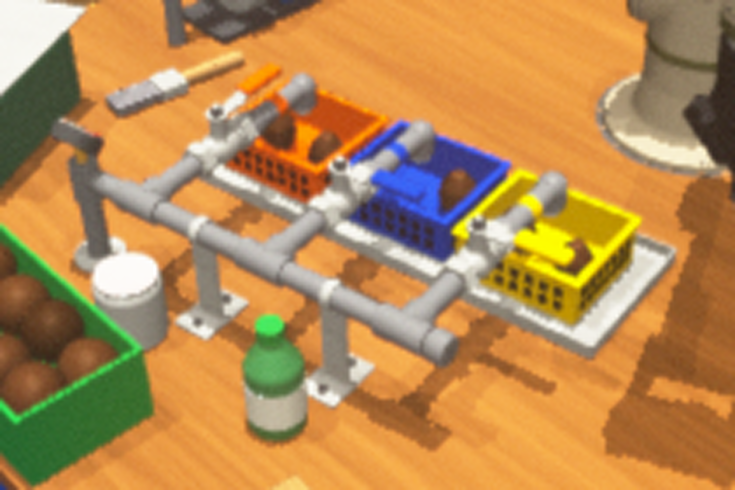

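Yellow now runs from its nut (117,294) to (3,318), parallel to the shut blue lever (305,253 to 193,276). Orange lies along its pipe, and the baskets, roots, bottle and can look unmoved. I'll hand in.

```bash
python3 -c "
from workcell import env
print(env.job_done())"
```

```text
the job is handed in; nothing more can be done
None
```

The rinse water is changed over: the orange tap is fully open and the yellow tap is fully shut, in that order. I pushed both levers with the closed fingertips, without gripping, and handed the job in at about 20 s.

- **Orange:** I pushed it until it stopped moving. In the top picture it then lay along its pipe, at the same slope yellow had when it was open. I checked this before touching yellow.
- **Yellow:** I pushed it until it stopped moving. In the top picture it now lies parallel to the shut blue lever, across its pipe.
- **Forces:** Turning the levers took about 4–5 N sideways, up to about 6 N in total. At the stops the total force rose briefly to about 27 N on orange and 45 N on yellow. Both are above what turning needs, because I took one or two small steps past first contact with the stop. The wrist limit is 120 N.
- **Everything else:** In the last pictures the blue tap is still shut, and the baskets, roots in them, bottle, can and brush look unmoved. The lone root on the bench was outside those crops, but the arm only passed well above that side. The gripper ended about 13 cm clear of the nearest lever, touching nothing.

No check failed. The lever angles were judged by eye from the pictures, to about 1–2°, plus the felt stops.

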